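Chock the rolling pin on the sloping draining board

ROBOT

A 7-joint arm with a two-finger parallel gripper is mounted at the origin on a cart in front of the work surface, level with it; the furniture and walls round the work are solid. World frame = base frame: x ahead of the robot, y to its left, z up, the work surface at z = 0. Lengths are in m, angles in rad, forces in N, time in s.
With the tool pointing down it reaches from about 0.4 to 0.925 m from the base axis. Payload 5.6 kg.
Tool frame: the origin (TCP) lies on the centre line of the jaws, within the pads' length; the fingertips stand 19 mm ahead of it and the grasp point (between the pads) is the TCP; z points along the fingers, y is the line along which they close (so a half turn about z gives the same grasp; the last joint's range is limited). The gripper opens to 85 mm and grips with 20 to 120 N. Pads are 22 mm wide; open, the fingers measure 114 mm over their backs; the gripper's body (76 mm by 85 mm) begins 54 mm behind the grasp point. The pads swing forward as they close: fully open they stand 13 mm farther back than shut.
Start: joints at [-1.149, 0.468, -0.012, 1.603, 0.006, 1.071, -0.056], TCP at [0.291, 0.581, 0.25] pointing down, gripper open.
Joint ranges: [-2.53, 2.53], [-0.31, 2.02], [-1.57, 1.55], [0.28, 2.44], [-1.29, 4.43], [0.15, 1.84], [-2.92, 2.92]. Speed limits (rad/s): [2.57, 2.57, 3.14, 3.14, 3.14, 3.14, 3.14].

INTERFACE

Orientations are given as a unit quaternion [w, x, y, z].
In Python, from bench import manip gives the robot as it stands.
- The arm moves only by the tool drive_tool, never from a script. Its argument "deltas" is a list that holds one entry, the list of rows, each a list of 5 numbers: the shift along the tool's x, y, z in mm, then the turn about the tool's z in degrees, then the opening, from -1 (shut) to 1 (fully open), so that 0 is half open. A call has 1 to 20 rows; each row shifts and turns the commanded pose from where the row before left it, along the tool's axes as they then stand; what a row does not reach is not made up. A row lasts 1/10 s, in which the tool goes at most 50 mm and 8.59 degrees, less where a joint would pass 70% of its speed; a pose out of reach is approached as far as the arm can. A call is refused whole if a number of a shift passes 50 or a number of a turn 8.59, either way. A call with a gripper value outside its range is refused whole. The fingers move at their own pace and stop on an object; "newtons" is the grip in N (left out, the last holds). Time passes only in rows, so rows that do not move let the fingers close. It gives the time, the measured TCP pose, the force, the opening and the grip force at its end, in the units of the state.
- manip.get_state(): the state, without advancing time (a new reading comes with each control period).
- manip.camera(name): name is "scene" or "top"; returns the picture (480x640x3 uint8, red, green, blue); there is no depth.
- manip.camera_model(name): a dict with "mtx" (3x3 intrinsics, pixels), "k1" (the pictures are not rectified: a ray, as slopes to the right and down, at radius r is drawn at 1 + k1 r^2 times it, then the intrinsics apply), "eye" and "rotation" of the camera in the world. Camera axes: x right, y up, looking along -z (the intrinsics and any distortion apply to the point x, -y, -z); pixel columns grow to the right and rows downward; lengths in m; the calibration is good to about 2 mm. A picture is of the moment at which its call begins. camera_model takes no time and is no camera call.
- manip.sign_off(): hands the job in; it is judged then, once.
The state is a dict: "t": time; "joint_pos": joint angles; "qd": joint speeds; "joint_efforts": joint torques, N m; "position": TCP position; "orientation": TCP orientation; "contact_force": force on the tool from outside, world axes, zero at the start; "ft_torque": the same for the moment, N m; "grip_width": finger opening in m; "finger_force": force on a finger pad.
Only numpy, scipy, OpenCV 4.12 (cv2) and the standard library are available. Lean on these libraries where they do the work, as an engineer would, in place of code of your own. Each camera call takes 0.05 s, during which the arm holds its last target. There are 200 camera calls.

TASK

Stop the rolling pin from rolling with the wooden wedge chock: lay the chock on the sloping board with its thin edge uphill, between the two gate posts, and slide it up under the low side of the pin until the pin is jammed against the back rail with a steady push of about 12 N (15 N at most). Then pull the sliding gate all the way down by its tab and leave the pin held against the rail by the chock alone. Do not shove the other things on the worktop about.

Things in the scene. Friction and masses are not known exactly. Their poses are not given: they have to be found in the camera images.
- draining_board: fixed white board, 270 mm (uphill) by 250 mm wide. Origin on the worktop under its middle; x points uphill (level), y to the left, z up. Its flat surface rises 8 degrees (0.1396 rad) towards +x. A point s m up the slope from mid-board and n m off the surface is at x = s cos8 - n sin8, z = 0.031 + s sin8 + n cos8 (board frame).
- gate (a joint): slide of the aluminium gate down the slope, m: 0 to 0.008 at the start (shut), 0.048 at its end stop (fully open). It stays where left; about 3 N moves it. Flat U frame, 6 mm high on the board: cross strip with the tab at the low end, side strips at y = +-56 to 68 mm that end in upright posts 12 mm thick, 35 mm high, centred at s = 0.039 - joint value. Between the strips the board is free.
- gate_tab (a point): centre of the gate's upright pull tab: 12 mm thick along the slope, 30 mm wide (board's y), top 45 mm above the board's surface. This point is 28 mm above the surface, at s = -0.085 - joint value, and moves with the gate. Axes: x up the slope, z square to the slope.
- pin_center (a point): middle of the wooden rolling pin's axis; about 0.4 kg. Barrel 50 mm thick, 150 mm long, a 38 mm handle at each end. It lies across the slope (along the board's y) and leans on the two posts, 5 to 34 mm short of the rail. Its axes turn as it rolls.
- chock_grip (a point): grasp point of the loose wooden wedge chock (0.17 kg), 21 mm above its underside. Chock 64 mm long (x), 40 wide (y, grip here), 42 high. Thin edge, 3 mm high, 46 mm ahead in +x; a 55 degree ramp rises back from it to the flat top, 37 mm long, ending 18 mm behind. Starts flat on the worktop. When the chock touches the pin on the slope, this point is 61 mm downhill of the pin's axis.
- rolling_pin: the same rolling pin as a whole; its origin is its centre. Uphill of it a back rail, 36 mm high, runs across the high end of the board. The rail is adjustable and clamped: its face is somewhere from s = 0.100 to 0.116, and pushes below 100 N do not move it; the pin touches it when the pin axis is 25 mm short of the face
- chock: the same chock as a whole; origin under its middle, 14 mm ahead of the grasp point; x to the thin edge, z up
- mustard: bystander: round jar with a flat lid, 68 mm thick, 84 mm high, standing on the worktop; origin under its middle
- mug: bystander: tea mug, 94 mm high; origin under its middle
- salt: bystander: slim spice jar, 46 mm thick, 106 mm high; origin under its middle
- ring: bystander: flat jar ring, 86 mm across, 14 mm high; origin under its middle
There are look-alikes about, which are no part of the job. There is more than one size of the chock; the job needs the largest.

How it is judged:
On the way, in this order (a step that is already met when the one before it is completed fails the run):
1. the chock presses on the pin with more than 6 N, the pin against the back rail, while the gate is still shut (contact force between chock and rolling_pin above 6 N and x of pin_center in the frame of back_rail above 0.0715 m and z of pin_center in the frame of back_rail below 0.0285 m and value of joint gate below 0.02 m), for 0.3 s.
2. the gate is pulled fully open (more than 40 mm) with the pin still against the rail (value of joint gate above 0.04 m and x of pin_center in the frame of back_rail above 0.0715 m and z of pin_center in the frame of back_rail below 0.0285 m), for 0.2 s.
At the end, for the whole second after the job is handed in: the pin lies on the board within 3.5 mm of the back rail, at rest, leaning on the chock alone (chock on the board, touching the pin), and the gate is open by more than 40 mm and clear of the pin (all of step 2 and contact force between chock and rolling_pin above 0.1 N and linear speed of each of rolling_pin, chock below 0.01 m/s and contact force between rolling_pin and gate below 0.05 N and contact force between chock and draining_board above 0.1 N).
It fails at once if the chock presses on the pin with more than 25 N (contact force between chock and rolling_pin above 25 N).
It fails at once if a bystander (mustard jar, mug, spice jar or ring) is shifted by more than 30 mm (distance of any of mustard, mug, salt, ring from where it was at the start of the episode above 0.03 m).
It also fails if it takes over 64 s, if anything falls off the work surface, if the arm or the gripper's body presses on something with over 40 N, if the wrist force passes 120 N, or if a joint passes its speed limit or range.

## Working session

There is one attempt and no reset: what is moved stays moved. The work goes in short steps, Python scripts to look and compute and a tool call to move; the robot and the scene stay as the last step left them, time stands still between calls to the robot, and variables do not carry over. Pictures are saved under pics/ and viewed, at most 10 in all, crops included, and the job is handed in when it is done.

Besides the shell and the picture viewer there is one more tool, called after ">>>" as name(argument=value, ...), one argument or row to a line, values as JSON. drive_tool: Moves the arm, as the interface text tells. Its arguments: {"type":"object","properties":{"deltas":{"type":"array","items":{"type":"array","items":{"type":"array","items":{"type":"number"}}}},"newtons":{"type":"number"}},"required":["deltas"]}

```bash
mkdir -p pics
cat > h.py <<'E'
import numpy as np, cv2, json
from bench import manip
def model(n):
    m=manip.camera_model(n); return {k:(np.array(v) if not np.isscalar(v) else v) for k,v in m.items()}
def ray(m,uv):
    K=np.array(m['mtx'],float); d=np.array([m['k1'],0,0,0,0],float)
    # ray slopes
    p=cv2.undistortPoints(np.array(uv,float).reshape(-1,1,2),K,d)[:,0]
    v=np.c_[p[:,0],-p[:,1],-np.ones(len(p))]
    R=np.array(m['rotation'],float)
    if R.size==4: 
        from scipy.spatial.transform import Rotation as Ro
        R=Ro.from_quat(R[[1,2,3,0]]).as_matrix()
    return np.array(m['eye'],float), v@R.T
def onz(m,uv,z):
    e,d=ray(m,uv); z=np.broadcast_to(z,(len(d),)); return e+d*((z-e[2])/d[:,2])[:,None]
def tri(m1,p1,m2,p2):
    e1,d1=ray(m1,[p1]);e2,d2=ray(m2,[p2]);d1=d1[0];d2=d2[0]
    s=np.linalg.lstsq(np.c_[d1,-d2],e2-e1,rcond=None)[0]
    a=e1+s[0]*d1;b=e2+s[1]*d2; return (a+b)/2,np.linalg.norm(a-b)
def proj(m,P):
    e=np.array(m['eye'],float);R=np.array(m['rotation'],float)
    if R.size==4:
        from scipy.spatial.transform import Rotation as Ro
        R=Ro.from_quat(R[[1,2,3,0]]).as_matrix()
    c=(np.atleast_2d(P)-e)@R; s=np.c_[c[:,0],-c[:,1]]/-c[:,2:3]
    s=s*(1+m['k1']*(s**2).sum(1))[:,None]; K=np.array(m['mtx'],float)
    return s@K[:2,:2].T+K[:2,2]
E
python3 - <<'E'
from h import *
for n in('scene','top'):
    cv2.imwrite(f'pics/{n}0.png',manip.camera(n)[:,:,::-1]); print(n,manip.camera_model(n))
print(manip.get_state())
E
```

```text
scene {'mtx': array([[503.70491276,   0.        , 323.93945549],
       [  0.        , 503.70491276, 241.86790552],
       [  0.        ,   0.        ,   1.        ]]), 'k1': -0.09145381243635621, 'eye': array([-0.21121543, -0.89696018,  0.69648084]), 'rotation': array([ 0.80224574,  0.48334167, -0.17397522, -0.30416316])}
top {'mtx': array([[563.22391132,   0.        , 314.72912699],
       [  0.        , 563.22391132, 236.56980327],
       [  0.        ,   0.        ,   1.        ]]), 'k1': -0.15107133503612025, 'eye': array([-0.4967971 ,  0.1500388 ,  1.38711396]), 'rotation': array([-0.61328665, -0.21434585,  0.2521422 ,  0.71718872])}
{'t': 0.1, 'joint_pos': array([-1.14897448,  0.46827965, -0.01159251,  1.60353975,  0.0060015 ,
        1.07137553, -0.05631056]), 'qd': array([ 0.00039747, -0.00287562,  0.00031954, -0.00234852,  0.00074948,
        0.00109478,  0.00249984]), 'joint_efforts': array([ 8.24822655e-04, -5.33517337e+01,  2.13234848e-02, -2.51970291e+01,
        1.13759679e-02,  4.25907638e-03, -6.19501890e-06]), 'position': array([0.29122448, 0.58058687, 0.24943628]), 'orientation': array([-1.21729102e-04,  2.30364832e-01,  9.73104018e-01, -7.74514473e-04]), 'contact_force': array([ 1.05873275, -0.31268214, -0.01571128]), 'ft_torque': array([-0.00650029, -0.03798953, -0.00309284]), 'finger_force': 0.0, 'grip_width': 0.08519648641043981}
```

View pics/top0.png

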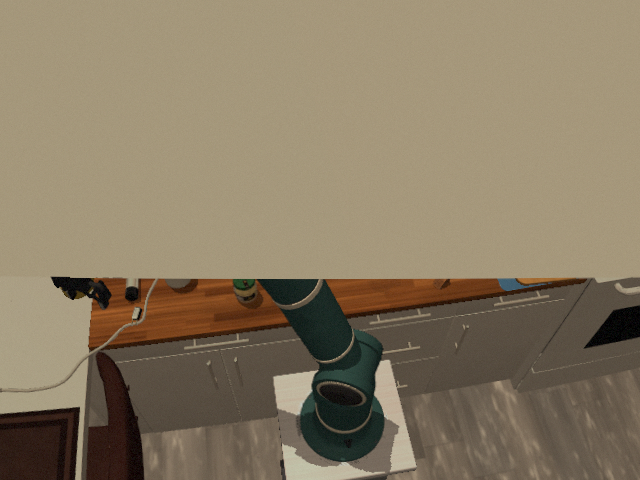

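View pics/scene0.png

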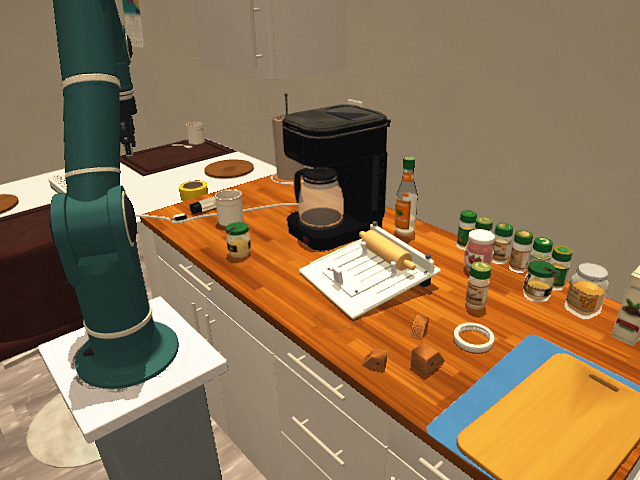

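The top view is mostly hidden by a wall cabinet: only a strip of worktop below row 278 shows, with a chock at about (443,283). The scene view shows the board around (370,270), the pin at (385,250), the tab at (337,278), three chocks at (420,325), (375,361) and (427,361), the ring at (474,337) and the spice jar at (478,288).

Run:
```python
import cv2
a=cv2.imread('pics/scene0.png')
cv2.imwrite('pics/board.png',cv2.resize(a[218:322,295:445],None,fx=5.3,fy=5.3,interpolation=cv2.INTER_CUBIC))
cv2.imwrite('pics/chk.png',cv2.resize(a[300:390,350:500],None,fx=5.3,fy=5.3,interpolation=cv2.INTER_CUBIC))
b=cv2.imread('pics/top0.png');print(b[270:300,400:470].shape)
```

```text
(30, 70, 3)
```

View pics/board.png

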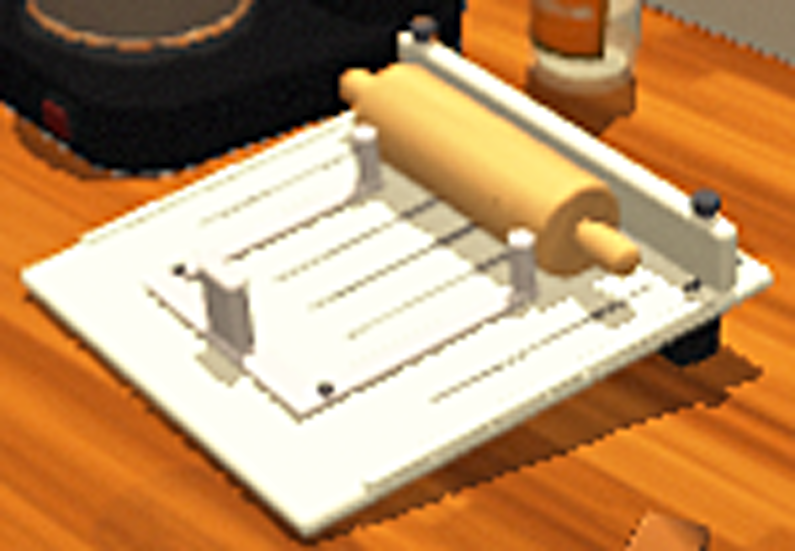

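View pics/chk.png

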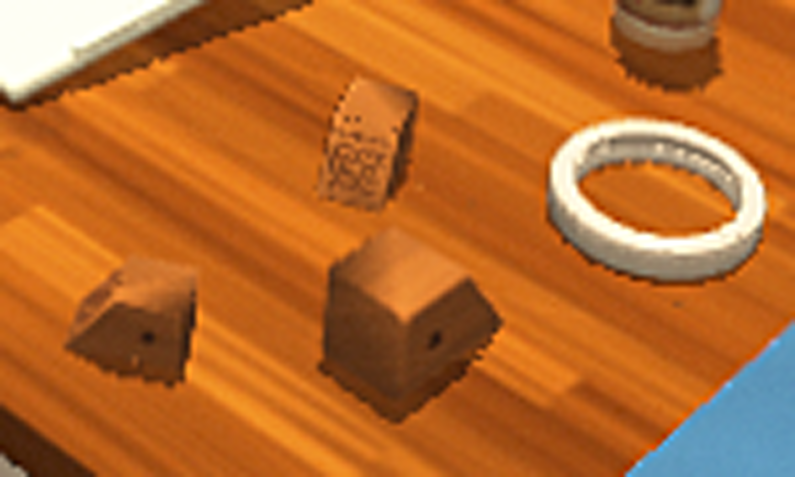

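The board crop shows the surface corners at low-left (22,272), low-right (308,530) and high-right (770,268), the post tops at (365,130) and (520,238), and the tab at about (225,270). The chock crop shows the biggest block with top-face corners (330,263), (390,230), (465,275) and (400,320), and its thin edge to the right near (500,322).

Run:
```python
from h import *
np.set_printoptions(precision=4,suppress=True)
S=model('scene');T=model('top')
f=lambda p,o:(np.array(p,float)+.5)/5.3-.5+np.array(o)
B=(295,218);C=(350,300)
b=onz(S,f([(22,270),(308,530),(772,268)],B),[.0122,.0122,.0498]);print('board',b)
print('edges',np.linalg.norm(b[0]-b[1]),np.linalg.norm(b[2]-b[1]))
u=(b[2]-b[1])[:2];yl=(b[0]-b[1])[:2]
print('yaw',np.degrees(np.arctan2(*u[::-1])),np.degrees(np.arctan2(*yl[::-1]))-90,'centre',(b[0]+b[2])[:2]/2)
c=onz(S,f([(330,263),(390,230),(465,275),(402,320)],C),.042);print('top',c)
print('lens',[np.linalg.norm(c[i]-c[(i+1)%4]) for i in range(4)])
g=onz(S,f([(323,365),(398,420),(500,322)],C),[0,0,.003]);print('base',g)
print('thin->',np.degrees(np.arctan2(*(c[2]-c[3])[:2][::-1])),np.degrees(np.arctan2(*(c[0]-c[3])[:2][::-1])))
print('small',onz(S,f([(160,350),(360,190)],C),0))
for n,p in dict(ring=(474,337),salt=(478,308),mustard=(238,257),mug=(229,225)).items(): print(n,onz(S,[p],0)[0,:2])
print('chock in top cam',proj(T,c),proj(T,onz(S,f([(160,350),(360,190)],C),0)))
a=cv2.imread('pics/top0.png')[272:300,425:465]
cv2.imwrite('pics/topc.png',cv2.resize(a,None,fx=15,fy=15,interpolation=cv2.INTER_CUBIC))
```

```text
board [[ 0.4735  0.0064  0.0122]
 [ 0.4304 -0.2422  0.0122]
 [ 0.6951 -0.2785  0.0498]]
edges 0.25238667017491456 0.2698032406944753
yaw -7.806973477645791 -9.813814419283077 centre [ 0.5843 -0.136 ]
top [[ 0.4168 -0.4241  0.042 ]
 [ 0.4481 -0.4271  0.042 ]
 [ 0.4483 -0.4625  0.042 ]
 [ 0.4118 -0.4624  0.042 ]]
lens [np.float64(0.03142391403518284), np.float64(0.03539084403816826), np.float64(0.036495880219304416), np.float64(0.03858390731623292)]
base [[ 0.4101 -0.4304  0.    ]
 [ 0.4079 -0.4684  0.    ]
 [ 0.4756 -0.4628  0.003 ]]
thin-> -0.1177969511662116 82.5976935643605
small [[ 0.3709 -0.3832  0.    ]
 [ 0.5012 -0.3723  0.    ]]
ring [ 0.5871 -0.4593]
salt [ 0.6849 -0.4034]
mustard [0.3986 0.1858]
mug [0.4875 0.3786]
chock in top cam [[455.6993 258.5898]
 [453.4811 250.2591]
 [464.4498 248.7439]
 [468.2243 258.2803]] [[444.619  280.8454]
 [429.1471 247.2228]]
```

View pics/topc.png

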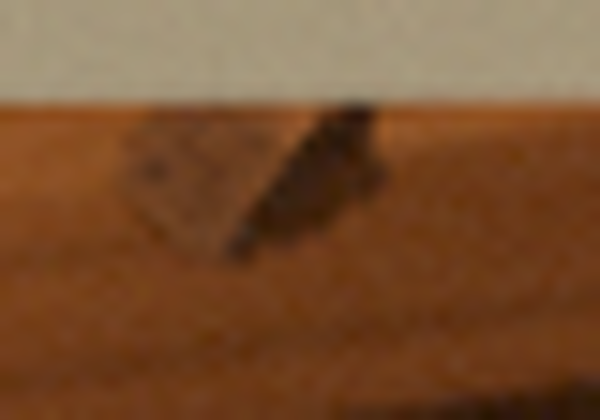

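The top camera sees only a small decoy's corner at (435,288), so the chock and board poses must come from the scene view, using known heights. Next is a least-squares point fit on the corners, checked on the known lengths.

```bash
cat > fit.py <<'E'
from h import *
from scipy.optimize import least_squares
np.set_printoptions(precision=4,suppress=True)
S=model('scene')
f=lambda p,o:(np.array(p,float)+.5)/5.3-.5+np.array(o)
def w(P,q): # planar pose
    c,s=np.cos(q[2]),np.sin(q[2]);P=np.atleast_2d(P)
    return np.c_[q[0]+c*P[:,0]-s*P[:,1],q[1]+s*P[:,0]+c*P[:,1],P[:,2]]
def bp(s,n,y): t=np.radians(8);return [s*np.cos(t)-n*np.sin(t),y,.031+s*np.sin(t)+n*np.cos(t)]
E
python3 - <<'E'
from fit import *
px=f([(330,263),(390,230),(465,275),(402,320),(323,365),(398,420),(500,322)],(350,300))
M=np.array([(-18,20,42),(19,20,42),(19,-20,42),(-18,-20,42),(-18,20,0),(-18,-20,0),(46,-20,3)])/1e3
r=least_squares(lambda q:(proj(S,w(M,q))-px).ravel(),[.43,-.446,0],loss='soft_l1');print('chock',r.x,np.degrees(r.x[2]));print(r.fun.reshape(-1,2))
pb=f([(22,270),(308,530),(772,268)],(295,218))
Mb=[bp(-.135,0,.125),bp(-.135,0,-.125),bp(.135,0,-.125)]
r=least_squares(lambda q:(proj(S,w(Mb,q))-pb).ravel(),[.584,-.136,-.15]);q=r.x;print('board',q,np.degrees(q[2]));print(r.fun.reshape(-1,2))
# feature points to board frame: pixel and height n -> (s,y) 
t=np.radians(8)
def sy(p,n):
    e,d=ray(S,[p]);c,s=np.cos(q[2]),np.sin(q[2]);R=np.array([[c,-s,0],[s,c,0],[0,0,1]])@np.array([[np.cos(t),0,-np.sin(t)],[0,1,0],[np.sin(t),0,np.cos(t)]])
    o=np.array([q[0],q[1],.031]);e=R.T@(e-o);d=R.T@d[0];return (e+d*(n-e[2])/d[2])[:2]
for n,p,h in [('postL',(365,130),.035),('postR',(522,237),.035),('tab top mid',(222,270),.045),('gate corner R',(302,418),.006),('gate cornerL',(148,285),.006),('rail top R near',(712,240),.036),('pin handle tip R',(622,258),.025),('railtop front L',(405,48),.036)]: print(n,sy(f(p,(295,218))[0] if np.ndim(f(p,(295,218)))>1 else f(p,(295,218)),h))
print('coffee',onz(S,[(320,248),(290,232),(380,215)],0))
E
```

```text
chock [ 0.4297 -0.4451  0.0099] 0.5652108582780023
[[-1.3201  1.4543]
 [-0.7153 -0.6251]
 [ 1.1678  0.4478]
 [ 1.1937  0.702 ]
 [-1.514  -1.6286]
 [ 0.0362 -1.8279]
 [ 0.7993  0.3735]]
board [ 0.5835 -0.137  -0.1539] -8.815148677185734
[[-1.0226  0.2978]
 [-0.1281 -0.7709]
 [ 1.1082  0.1936]]
postL [0.0364 0.0616]
postR [ 0.0351 -0.0625]
tab top mid [-0.0891 -0.0001]
gate corner R [-0.0987 -0.0705]
gate cornerL [-0.096   0.0625]
rail top R near [ 0.0952 -0.1246]
pin handle tip R [ 0.0663 -0.0956]
railtop front L [0.0967 0.1085]
coffee [[0.6014 0.0703 0.    ]
 [0.5998 0.2088 0.    ]
 [0.8892 0.1068 0.    ]]
```

>>> drive_tool(
  deltas=[
    [[-34,-22,0,0,1],[-34,-22,0,0,1],[-34,-22,0,0,1],[-34,-22,0,0,1],[-34,-22,0,0,1],[-34,-22,0,0,1],[-34,-22,0,0,1],[-34,-22,0,0,1],[-18,-36,0,0,1],[-18,-36,0,0,1],[-18,-36,0,0,1],[-18,-36,0,0,1],[-18,-36,0,0,1],[-18,-36,0,0,1],[-18,-36,0,0,1],[-18,-36,0,0,1],[-18,-36,0,0,1],[-18,-36,0,0,1]],
  ],
  newtons=30,
)

```text
t: 1.9
position: [0.4547, -0.1023, 0.2502]
orientation: [-0.0, 0.23, 0.973, 0.0]
contact_force: [0.6, 0.2, -0.3]
grip_width: 0.0851
finger_force: 0.0
```

>>> drive_tool(
  deltas=[
    [[0,0,0,8.5,1],[0,0,0,8.5,1],[0,0,0,8.5,1],[0,0,0,8.5,1],[0,0,0,8.5,1],[0,0,0,8.5,1],[0,0,0,8.5,1],[0,0,0,8.5,1],[0,0,0,8.5,1],[0,0,0,8.5,1],[0,0,0,8.5,1],[0,0,0,8.5,1],[0,0,0,8.5,1],[0,0,0,8.5,1],[0,0,0,8.5,1],[0,0,0,8.5,1],[0,0,0,8.5,1],[0,0,0,8.5,1],[0,0,0,0,0.7]],
  ],
)

```text
t: 3.8
position: [0.4549, -0.1006, 0.2501]
orientation: [0.0, 1.0, 0.003, -0.0]
contact_force: [-0.4, 0.3, -0.5]
grip_width: 0.0737
finger_force: 0.0
```

>>> drive_tool(
  deltas=[
    [[-2.5,34.5,0,0,0.7],[-2.5,34.5,0,0,0.7],[-2.5,34.5,0,0,0.7],[-2.5,34.5,0,0,0.7],[-2.5,34.5,0,0,0.7],[-2.5,34.5,10,0,0.7],[-2.5,34.5,20,0,0.7],[-2.5,34.5,30,0,0.7],[-2.5,34.5,30,0,0.7],[-2.5,34.5,30,0,0.7],[0,0,30,0,0.7],[0,0,0,0,0.7],[0,0,0,0,0.7]],
  ],
)

```text
t: 5.1
position: [0.4323, -0.4453, 0.1001]
orientation: [-0.001, 1.0, 0.004, -0.0]
contact_force: [-0.2, -0.7, 1.3]
grip_width: 0.0723
finger_force: 0.0
```

Run:
```python
from fit import *
s=manip.get_state();print(s['position'],s['orientation'])
a=manip.camera('scene')[:,:,::-1]
q=[.4297,-.4451,.0099]
M=np.array([(-18,20,42),(19,20,42),(19,-20,42),(-18,-20,42),(-18,20,0),(-18,-20,0),(46,-20,3),(46,-20,0),(46,20,3)])/1e3
P=proj(S,w(M,q))
b=cv2.resize(a[270:390,350:500],None,fx=5,fy=5,interpolation=cv2.INTER_CUBIC)
for p in P: cv2.circle(b,tuple(int(v) for v in ((p-[350,270]+.5)*5)),2,(0,255,0),-1)
cv2.imwrite('pics/pre.png',b)
```

```text
[ 0.4323 -0.4453  0.1001] [-0.0007  1.      0.0043 -0.0005]
```

View pics/pre.png

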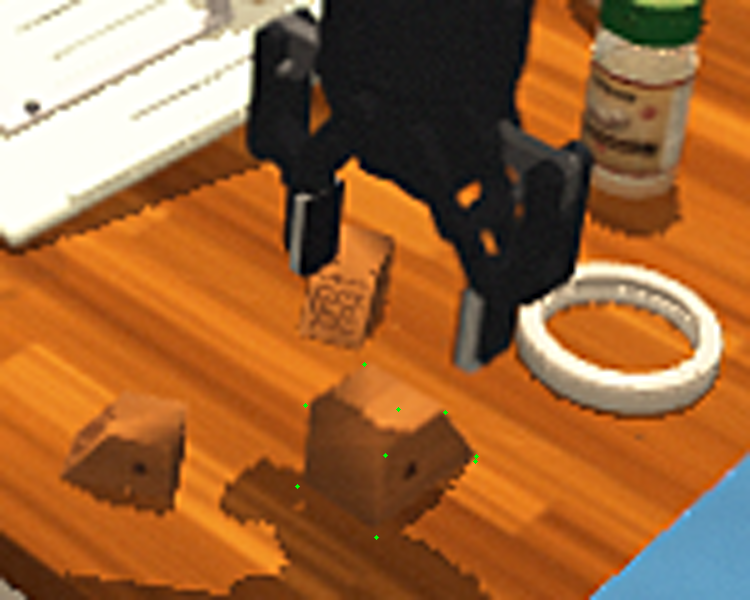

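The gripper hovers over the chock. The projected model dots are a little larger than the block (bottom-left dot at (297,487), block at about (306,480)), so sizes of the candidates need comparing at a higher zoom.

Run:
```python
import cv2,numpy as np
a=cv2.imread('pics/scene0.png')[316:386,358:453]
b=cv2.resize(a,None,fx=8,fy=8,interpolation=cv2.INTER_CUBIC)
b=cv2.convertScaleAbs(b,alpha=1.6)
for i in range(0,95,10):cv2.putText(b,str(358+i),(i*8,10),0,.35,(255,255,255));cv2.line(b,(i*8,12),(i*8,20),(255,255,255))
for i in range(0,70,10):cv2.putText(b,str(316+i),(0,i*8+4),0,.35,(255,255,255))
cv2.imwrite('pics/chk8.png',b)
```

```text
(no output)
```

View pics/chk8.png

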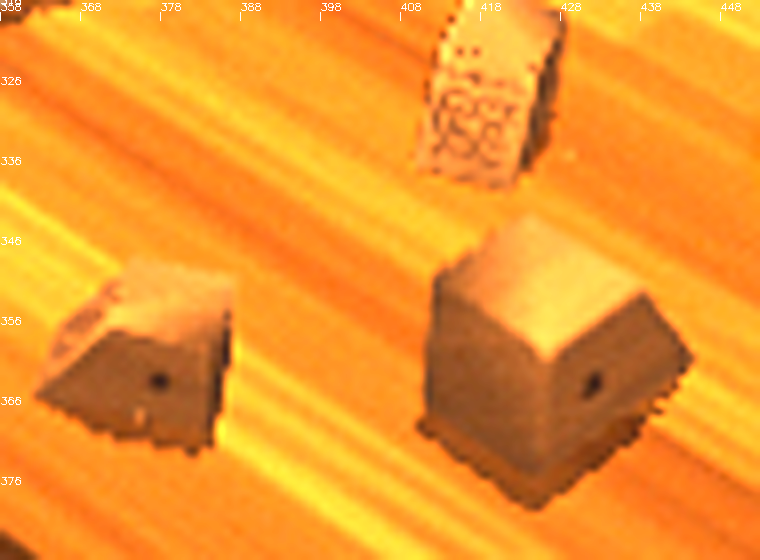

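The mid block is clearly outlined, with a shadow below it: top corners (440,275), (530,215), (642,292) and (548,360), base (545,478) and (430,410), thin edge (692,360). The left block's side face is (110,330), (212,345), (207,450), (38,395).

Run:
```python
from fit import *
g=lambda p:(np.array(p,float)+.5)/8-.5+np.array((358,316))
def go(n,M,p,q0):
    M=np.array(M)/1e3;p=g(p)
    r=least_squares(lambda q:(proj(S,w(M*q[3],q))-p).ravel(),q0+[.9]);print(n,r.x,np.degrees(r.x[2]),abs(r.fun).max())
    r=least_squares(lambda q:(proj(S,w(M,q))-p).ravel(),q0);print(n,r.x,np.degrees(r.x[2]),abs(r.fun).max())
go('mid',[(-18,20,42),(19,20,42),(19,-20,42),(-18,-20,42),(-18,-20,0),(-18,20,0),(46,-20,3)],[(440,275),(530,215),(642,292),(548,360),(545,478),(430,410),(692,358)],[.43,-.445,0])
go('left',[(19,20,42),(-18,20,42),(-18,20,0),(46,20,2),(-18,-20,42),(19,-20,42)],[(110,330),(212,345),(207,450),(38,395),(235,285),(125,262)],[.37,-.38,2.4])
```

```text
mid [ 0.4333 -0.4443 -0.0086  0.934 ] -0.4904728820686943 1.10102729130017
mid [ 0.4317 -0.4451  0.0027] 0.15698700982032363 1.6149611256247454
left [ 0.3708 -0.3801  2.1114  0.6897] 120.9740478802966 1.1970263373933676
left [ 0.3663 -0.387   2.0451] 117.17350419961805 7.6823059230634385
```

The mid block is the largest and the tool is centred on it. Descend and grip.

>>> drive_tool(
  deltas=[
    [[0,0,20,0,0.7],[0,0,20,0,0.7],[0,0,20,0,0.7],[0,0,12,0,0.7],[0,0,5,0,0.7],[0,0,0,0,0.7],[0,0,0,0,0],[0,0,0,0,-1],[0,0,0,0,-1],[0,0,0,0,-1],[0,0,0,0,-1],[0,0,0,0,-1]],
  ],
  newtons=40,
)

```text
t: 6.35
position: [0.4329, -0.4462, 0.0244]
orientation: [0.0, 1.0, 0.003, 0.001]
contact_force: [0.3, 0.9, 6.3]
grip_width: 0.039
finger_force: 41.4
```

>>> drive_tool(
  deltas=[
    [[0,0,-20,0,-1],[0,0,-35,0,-1],[0,0,-35,0,-1],[0,0,-30,0,-1],[14.2,-34.7,0,0,-1],[14.2,-34.7,0,0,-1],[14.2,-34.7,0,0,-1],[14.2,-34.7,0,0,-1],[14.2,-34.7,0,0,-1],[14.2,-34.7,0,0,-1],[14.2,-34.7,0,0,-1],[14.2,-34.7,0,0,-1],[14.2,-34.7,0,0,-1],[0,0,0,4.6,-1],[0,0,20,4.6,-1],[0,0,20,0,-1],[0,0,20,0,-1],[0,0,0,0,-1],[0,0,0,0,-1],[0,0,0,0,-1]],
  ],
)

```text
t: 8.35
position: [0.5588, -0.1332, 0.0843]
orientation: [0.0, 0.997, -0.077, 0.001]
contact_force: [0.6, -0.4, -0.6]
grip_width: 0.0393
finger_force: 40.8
```

Run:
```python
from fit import *
s=manip.get_state();print(s['position'],s['orientation'],s['contact_force'],s['grip_width'])
a=manip.camera('scene')[:,:,::-1];cv2.imwrite('pics/s2.png',a)
cv2.imwrite('pics/place.png',cv2.resize(a[205:325,290:450],None,fx=5,fy=5,interpolation=cv2.INTER_CUBIC))
```

```text
[ 0.5588 -0.1332  0.0843] [ 0.0001  0.997  -0.0772  0.0009] [ 0.6342 -0.4273 -0.6439] 0.039343826930742176
```

View pics/place.png

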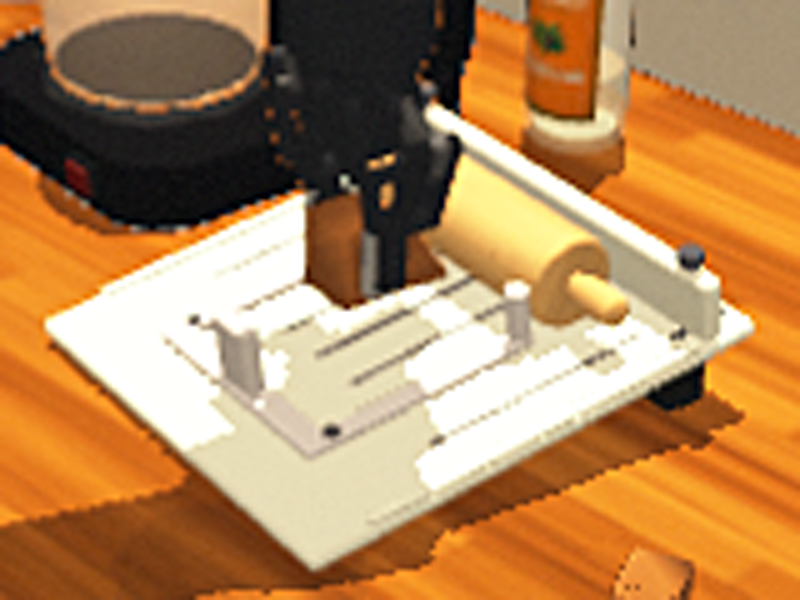

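The chock, at about (375,260), hangs level between the gate strips with its thin edge uphill and short of the pin. Lower it until touch.

>>> drive_tool(
  deltas=[
    [[0,0,12,0,-1],[0,0,8,0,-1],[0,0,4,0,-1],[0,0,2,0,-1],[0,0,0,0,-1],[0,0,0,0,-1]],
  ],
  newtons=20,
)

```text
t: 9.0
position: [0.5573, -0.1324, 0.0574]
orientation: [-0.001, 0.997, -0.077, -0.001]
contact_force: [-3.6, 2.1, 5.8]
grip_width: 0.0397
finger_force: 41.8
```

>>> drive_tool(
  deltas=[
    [[0,0,1,0,-1],[0,0,1,0,-1],[0,0,1,0,-1],[0,0,1,0,-1],[0,0,0,0,-1]],
  ],
  newtons=20,
)

```text
t: 9.5
position: [0.5563, -0.1322, 0.0539]
orientation: [-0.001, 0.997, -0.077, -0.002]
contact_force: [-9.6, 3.4, 13.9]
grip_width: 0.0396
finger_force: 43.5
```

>>> drive_tool(
  deltas=[
    [[0,0,-2,0,-1],[0,0,-1,0,-0.02],[0,0,0,0,0.1],[0,0,0,0,0.3],[0,0,0,0,0.3],[0,0,0,0,0.3]],
  ],
)

```text
t: 10.1
position: [0.5582, -0.1328, 0.0562]
orientation: [0.0, 0.997, -0.077, 0.0]
contact_force: [-0.3, 0.8, -0.7]
grip_width: 0.0556
finger_force: 0.0
```

Run:
```python
from fit import *
a=manip.camera('scene')[:,:,::-1];cv2.imwrite('pics/s3.png',a)
cv2.imwrite('pics/rel.png',cv2.resize(a[235:295,330:410],None,fx=9,fy=9,interpolation=cv2.INTER_CUBIC))
```

```text
(no output)
```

View pics/rel.png

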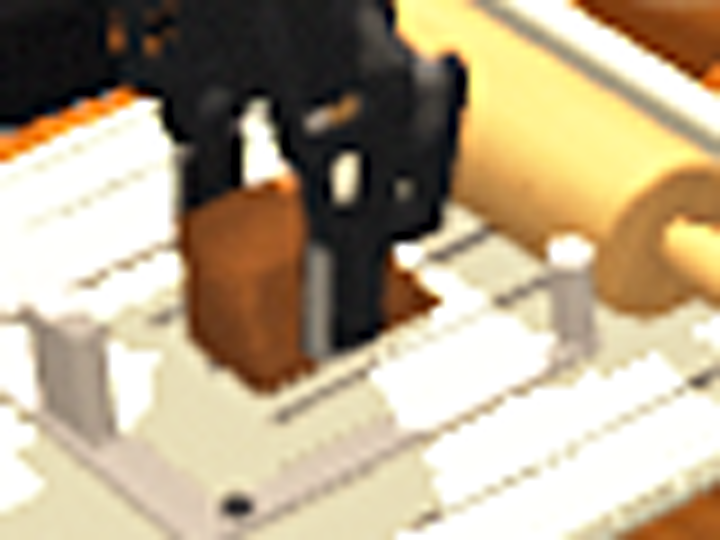

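The chock lies flat on the board (its base corner is at about (262,390) in the crop) with open fingers on either side and the pin clear. Lower a little, regrip, and slide it up the slope.

>>> drive_tool(
  deltas=[
    [[0,0,5,0,0.3],[0,0,0,0,0.3],[0,0,0,0,-0.1],[0,0,0,0,-1],[0,0,0,0,-1],[0,0,0,0,-1],[0,0,0,0,-1]],
  ],
  newtons=30,
)

```text
t: 10.85
position: [0.558, -0.1327, 0.0512]
orientation: [-0.0, 0.997, -0.077, -0.0]
contact_force: [-0.1, 0.9, -1.6]
grip_width: 0.0399
finger_force: 30.8
```

>>> drive_tool(
  deltas=[
    [[4,0,-0.6,0,-1],[4,0,-0.6,0,-1],[4,0,-0.6,0,-1],[4,0,-0.6,0,-1],[4,0,-0.6,0,-1],[0,0,0,0,-1],[0,0,0,0,-1]],
  ],
)

```text
t: 11.55
position: [0.5779, -0.1359, 0.0542]
orientation: [-0.0, 0.997, -0.077, -0.0]
contact_force: [0.6, 1.0, -1.7]
grip_width: 0.0393
finger_force: 30.9
```

>>> drive_tool(
  deltas=[
    [[2,0,-0.3,0,-1],[2,0,-0.3,0,-1],[2,0,-0.3,0,-1],[2,0,-0.3,0,-1],[2,0,-0.3,0,-1],[0,0,0,0,-1],[0,0,0,0,-1]],
  ],
)

```text
t: 12.25
position: [0.5878, -0.1374, 0.0557]
orientation: [0.0, 0.997, -0.077, -0.0]
contact_force: [-0.1, 0.3, -1.8]
grip_width: 0.0392
finger_force: 30.8
```

>>> drive_tool(
  deltas=[
    [[1.5,0,-0.2,0,-1],[1.5,0,-0.2,0,-1],[1.5,0,-0.2,0,-1],[0,0,0,0,-1],[0,0,0,0,-1]],
  ],
)

```text
t: 12.75
position: [0.5925, -0.1382, 0.0565]
orientation: [0.0, 0.997, -0.077, 0.0]
contact_force: [-0.4, 0.8, -2.6]
grip_width: 0.0397
finger_force: 30.8
```

>>> drive_tool(
  deltas=[
    [[1.5,0,-0.2,0,-1],[1.5,0,-0.2,0,-1],[1.5,0,-0.2,0,-1],[0,0,0,0,-1],[0,0,0,0,-1]],
  ],
)

```text
t: 13.25
position: [0.5964, -0.1387, 0.0568]
orientation: [-0.0, 0.997, -0.077, -0.0]
contact_force: [-2.8, 1.1, -1.8]
grip_width: 0.0392
finger_force: 30.7
```

>>> drive_tool(
  deltas=[
    [[0.7,0,-0.1,0,-1],[0.7,0,-0.1,0,-1],[0,0,0,0,-1],[0,0,0,0,-1]],
  ],
)

```text
t: 13.65
position: [0.5965, -0.1387, 0.0568]
orientation: [-0.0, 0.997, -0.077, -0.002]
contact_force: [-5.8, 0.6, 0.3]
grip_width: 0.0399
finger_force: 31.0
```

>>> drive_tool(
  deltas=[
    [[0.7,0,-0.1,0,-1],[0.7,0,-0.1,0,-1],[0.7,0,-0.1,0,-1],[0,0,0,0,-1],[0,0,0,0,-1]],
  ],
)

```text
t: 14.15
position: [0.5966, -0.1387, 0.0569]
orientation: [-0.001, 0.997, -0.077, -0.004]
contact_force: [-12.1, 3.8, 4.4]
grip_width: 0.0392
finger_force: 31.5
```

>>> drive_tool(
  deltas=[
    [[0,0,0,0,-1],[0,0,0,0,-1],[0,0,0,0,-1],[0,0,0,0,-1]],
  ],
)

```text
t: 14.55
position: [0.5966, -0.1387, 0.0569]
orientation: [-0.001, 0.997, -0.077, -0.004]
contact_force: [-11.6, 3.4, 4.8]
grip_width: 0.04
finger_force: 31.5
```

```bash
cat > pin.py <<'E'
from fit import *
q=[.5835,-.137,-.1539]
def shift(a,b):
    # handle + right barrel end: pin colour centroid and phase shift
    o=[]
    for im in (a,b):
        h=cv2.cvtColor(im,cv2.COLOR_BGR2HSV)[240:275,398:424]
        m=(h[:,:,0]>12)&(h[:,:,0]<26)&(h[:,:,1]>70)&(h[:,:,2]>110); ys,xs=np.nonzero(m)
        o.append((xs.mean()+398,ys.mean()+240,len(xs),xs.max()+398))
    return o
ex=proj(S,w([bp(.066,.025,-.1),bp(.076,.025,-.1)],q))
E
python3 - <<'E'
from pin import *
b=np.ascontiguousarray(manip.camera('scene')[:,:,::-1]);cv2.imwrite('pics/s4.png',b)
a=cv2.imread('pics/scene0.png');print(shift(a,b));print('px per 10mm',ex[1]-ex[0]);print(manip.get_state()['contact_force'])
def prof(im):  # walk along s at height n=.036 between barrel and rail, y=-.06
    P=[proj(S,w([bp(s,.036,-.068)],q))[0] for s in np.arange(.07,.125,.003)]
    return [tuple(int(v) for v in im[int(round(p[1])),int(round(p[0]))]) for p in P]
for x,y in zip(prof(a),prof(b)): print(x,y)
E
```

```text
[(np.float64(408.21090047393363), np.float64(255.46682464454977), 422, np.int64(423)), (np.float64(409.83644859813086), np.float64(254.70560747663552), 428, np.int64(423))]
px per 10mm [ 3.1352 -1.661 ]
[-11.9347   2.1879   3.6922]
(50, 97, 139) (64, 120, 170)
(50, 97, 139) (64, 120, 170)
(53, 100, 143) (62, 120, 170)
(55, 101, 147) (60, 115, 165)
(48, 96, 140) (63, 120, 171)
(52, 103, 149) (62, 117, 166)
(116, 143, 154) (59, 114, 164)
(117, 143, 151) (58, 112, 159)
(104, 132, 142) (54, 107, 155)
(121, 155, 170) (123, 170, 197)
(228, 254, 255) (250, 255, 255)
(244, 255, 255) (255, 255, 255)
(255, 255, 255) (255, 255, 255)
(202, 253, 253) (233, 255, 255)
(202, 253, 253) (233, 255, 255)
(3, 72, 185) (5, 90, 213)
(10, 78, 179) (18, 95, 208)
(25, 95, 194) (28, 112, 220)
(27, 102, 202) (34, 121, 230)
```

The pin moved about 8 mm and the gap to the rail is gone; the push has held near 12 N for over 0.6 s. Release and lift.

>>> drive_tool(
  deltas=[
    [[0,0,0,0,-0.02],[0,0,0,0,0.1],[0,0,0,0,0.3],[0,0,0,0,0.3],[0,0,-10,0,0.3],[0,0,-25,0,0.3],[0,0,-30,0,0.3],[0,0,-20,0,0.3],[0,0,0,0,0.3],[0,0,0,0,0.3]],
  ],
)

```text
t: 15.6
position: [0.6004, -0.1391, 0.1431]
orientation: [-0.0, 0.997, -0.077, 0.001]
contact_force: [0.3, 0.2, -0.2]
grip_width: 0.0555
finger_force: 0.0
```

Run:
```python
from pin import *
b=np.ascontiguousarray(manip.camera('scene')[:,:,::-1]);cv2.imwrite('pics/s5.png',b)
print(shift(cv2.imread('pics/s4.png'),b))
p=manip.get_state()['position'];print(p)
for j in(.003,.045):print(j,w([bp(-.085-j,.028,0)],q))
def prof(im): return [int(im[int(round(p[1])),int(round(p[0]))][0]) for p in [proj(S,w([bp(s,.036,-.068)],q))[0] for s in np.arange(.085,.105,.003)]]
print(prof(b))
```

```text
[(np.float64(409.83644859813086), np.float64(254.70560747663552), 428, np.int64(423)), (np.float64(409.77777777777777), np.float64(254.65046296296296), 432, np.int64(423))]
[ 0.5999 -0.1389  0.1422]
0.003 [[ 0.4935 -0.123   0.0465]]
0.045 [[ 0.4524 -0.1167  0.0406]]
[62, 62, 54, 53, 121, 249, 255]
```

>>> drive_tool(
  deltas=[
    [[-27,0,0,0,0.3],[-27,0,0,0,0.3],[-27,0,0,0,0.3],[-26.5,0,0,0,0.3],[0,0,25,0,0.3],[0,0,25,0,0.3],[0,0,25,0,0.3],[0,0,12,0,0.3],[0,0,5,0,0.3],[0,0,0,0,0.3],[0,0,0,0,0.3]],
  ],
)

```text
t: 16.75
position: [0.4944, -0.1231, 0.0511]
orientation: [0.0, 0.997, -0.077, 0.001]
contact_force: [0.5, -0.1, 0.2]
grip_width: 0.0554
finger_force: 0.0
```

>>> drive_tool(
  deltas=[
    [[0,0,0,0,-0.2],[0,0,0,0,-0.3],[0,0,0,0,-1],[0,0,0,0,-1],[0,0,0,0,-1],[0,0,0,0,-1]],
  ],
  newtons=30,
)

```text
t: 17.35
position: [0.495, -0.1202, 0.0516]
orientation: [-0.002, 0.997, -0.076, 0.001]
contact_force: [0.6, 5.8, 6.3]
grip_width: 0.0293
finger_force: 29.2
```

>>> drive_tool(
  deltas=[
    [[0,-2.5,-1.5,0,-1],[-2,0,0.3,0,-1],[-4,0,0.6,0,-1],[-4,0,0.6,0,-1],[-4,0,0.5,0,-1],[-4,0,0.6,0,-1],[-4,0,0.6,0,-1],[-4,0,0.5,0,-1],[-4,0,0.6,0,-1],[-4,0,0.6,0,-1],[-4,0,0.5,0,-1],[-3,0,0.4,0,-1],[0,0,0,0,-1],[0,0,0,0,-1]],
  ],
)

```text
t: 18.75
position: [0.4529, -0.1133, 0.0458]
orientation: [-0.0, 0.997, -0.077, -0.001]
contact_force: [3.2, 2.6, -14.5]
grip_width: 0.0295
finger_force: 33.0
```

>>> drive_tool(
  deltas=[
    [[0,0,1.5,0,-1],[-2,0,0.3,0,-1],[-2,0,0.3,0,-1],[-2,0,0.3,0,-1],[0,0,0,0,-1],[0,0,0,0,-1]],
  ],
)

```text
t: 19.35
position: [0.4513, -0.113, 0.0454]
orientation: [-0.0, 0.997, -0.077, 0.003]
contact_force: [7.7, 3.7, 0.5]
grip_width: 0.0296
finger_force: 34.8
```

The end stop is reached (force rising, motion stopped). Let go, lift clear and look.

>>> drive_tool(
  deltas=[
    [[4,0,-0.5,0,-1],[0,0,0,0,-0.3],[0,0,0,0,0.1],[0,0,0,0,0.3],[0,0,0,0,0.3],[0,0,-15,0,0.3],[0,0,-30,0,0.3],[0,0,-40,0,0.3],[0,30,-30,0,0.3],[0,40,0,0,0.3],[0,40,0,0,0.3],[0,40,0,0,0.3],[0,0,0,0,0.3],[0,0,0,0,0.3]],
  ],
)

```text
t: 20.75
position: [0.4279, -0.2631, 0.1592]
orientation: [0.0, 0.997, -0.079, -0.0]
contact_force: [0.0, 0.7, -0.7]
grip_width: 0.0555
finger_force: 0.0
```

Run:
```python
from pin import *
b=np.ascontiguousarray(manip.camera('scene')[:,:,::-1]);cv2.imwrite('pics/s6.png',b)
print(shift(cv2.imread('pics/s4.png'),b))
cv2.imwrite('pics/end.png',cv2.resize(b[205:325,290:450],None,fx=5,fy=5,interpolation=cv2.INTER_CUBIC))
```

```text
[(np.float64(409.83644859813086), np.float64(254.70560747663552), 428, np.int64(423)), (np.float64(409.30263157894734), np.float64(254.79605263157896), 456, np.int64(423))]
```

View pics/end.png

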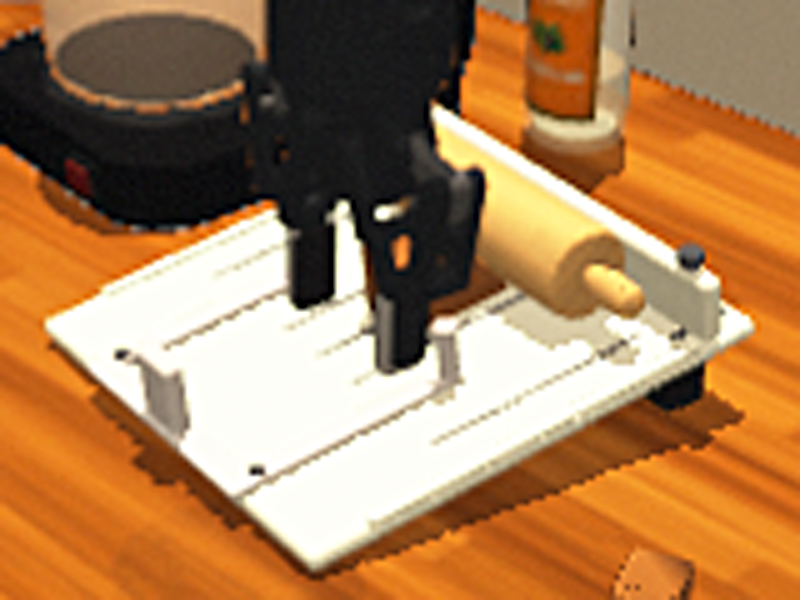

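The gate is at its low end, its tab at (165,385) and the right post at (445,355), and the pin still lies along the rail with the chock behind the fingers. I'll check for sub-pixel pin movement before handing in.

Run:
```python
from pin import *
im={k:cv2.cvtColor(cv2.imread(f'pics/{k}.png'),cv2.COLOR_BGR2GRAY).astype(np.float32) for k in('scene0','s4','s5','s6')}
def ecc(a,b,r):
    y0,y1,x0,x1=r;W=np.eye(2,3,dtype=np.float32)
    try: c,W=cv2.findTransformECC(a[y0:y1,x0:x1],b[y0:y1,x0:x1],W,cv2.MOTION_TRANSLATION); return round(float(c),3),W[:,2]
    except cv2.error as e: return 'fail'
for r in [(250,272,402,422),(254,270,408,421)]:
    for k in('scene0','s5','s6'): print(r,'s4->',k,ecc(im['s4'],im[k],r))
```

```text
(250, 272, 402, 422) s4-> scene0 (0.792, array([-2.0827,  0.9935], dtype=float32))
(250, 272, 402, 422) s4-> s5 (1.0, array([-0.0043,  0.0065], dtype=float32))
(250, 272, 402, 422) s4-> s6 (0.997, array([ 0.0257, -0.0042], dtype=float32))
(254, 270, 408, 421) s4-> scene0 (0.795, array([-3.4772,  1.3627], dtype=float32))
(254, 270, 408, 421) s4-> s5 (1.0, array([-0.0035,  0.0002], dtype=float32))
(254, 270, 408, 421) s4-> s6 (0.992, array([ 0.0651, -0.0268], dtype=float32))
```

The pin has not moved since it was jammed (under 0.1 px). Handing in.

```bash
python3 -c "
from bench import manip
print(manip.sign_off())"
```

```text
the job is handed in; nothing more can be done
None
```

I handed the job in after about 21 s: the chock jams the pin against the back rail at a push of about 12 N, the gate is down at its end stop, and the pin had not moved when I last checked; the hand-in gave no verdict.

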